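# Build up the crosswise slat riser on the shelf board

### The arm

A 7-joint arm with a two-finger parallel gripper is mounted at the origin on the work surface. World frame = base frame: x ahead of the robot, y to its left, z up, the work surface at z = 0. Lengths are in mm, angles in rad, forces in N, time in s.
With the tool pointing down it reaches from about 350 to 900 mm from the base axis. Payload 7.2 kg.
Tool frame: the origin (TCP) lies between the finger pads; the fingertips stand 8 mm ahead of it and the grasp point (between the pads) lies 11 mm behind it; z points along the fingers, y is the direction in which the jaws open and shut (so a half turn about z gives the same grasp; the last joint's range is limited). The gripper opens to 85 mm and grips with 20 to 120 N. Pads are 22 mm wide; open, the fingers measure 114 mm over their backs; the gripper's body (76 mm by 85 mm) begins 54 mm behind the grasp point. The pads swing forward as they close: fully open they stand 13 mm farther back than shut.
Start: joints at [1.218, 0.411, -0.013, 1.596, 0.006, 1.134, -0.082], TCP at [175.591, -599.83, 239.297] pointing down, gripper open.
Joint ranges: [-2.95, 2.95], [-0.29, 1.99], [-1.47, 1.44], [0.14, 2.54], [-1.03, 4.17], [0.13, 1.85], [-2.86, 2.86]. Speed limits (rad/s): [2.39, 2.39, 3.01, 3.01, 3.14, 3.14, 3.14].

### API

Orientations are given as a unit quaternion [w, x, y, z].
In Python, from cell import get_state, camera, close_job gives the robot as it stands.
- The arm moves only by the tool send_rows, never from a script. Its arguments are lists of equal length, an entry for each row: "claw": the gripper command: -1 is fully open, 1 is shut, values between are in proportion; "delta_pos": the shift along the tool's x, y, z each as a share of 6 cm, from -1 to 1, a list of three; "dr": the turn, a rotation vector about the tool's x, y, z each as a share of 6 degrees, from -1 to 1, a list of three. A call has 1 to 8 rows; each row shifts and turns the commanded pose from where the row before left it, along the tool's axes as they then stand; what a row does not reach is not made up. A row lasts 1/8 s, in which the tool goes at most 62.5 mm and 10.7 degrees, less where a joint would pass 70% of its speed; a pose out of reach is approached as far as the arm can. A call with a number of a shift or a turn outside -1 to 1 is refused whole. A call with a gripper value outside its range is refused whole. The fingers move at their own pace and stop on an object; "newtons" is the grip in N (left out, the last holds). Time passes only in rows, so rows that do not move let the fingers close. It gives the time, the measured TCP pose, the force and the opening at its end, in the units of the state.
- get_state(): the state, without advancing time (a new reading comes with each control period).
- camera(name): name is "side" or "top" or "wrist"; returns a dict with "color" (420x560x3 uint8, red, green, blue), "z_map" (420x560 float32, mm along the optical axis (not along the pixel's ray), 0 where there is no reading), "K" (3x3 intrinsics, pixels), "position" and "attitude" of the camera in the world. Camera axes: x right, y down, z forward; pixel columns grow to the right and rows downward; lengths in mm; the calibration is good to about 2 mm. A picture is of the moment at which its call begins.
- close_job(): hands the job in, once; it reports no verdict.
The state is a dict: "clock": time; "qpos": joint angles; "dq": joint speeds; "joint_efforts": joint torques, N m; "ee_pos": TCP position; "tool_rot": TCP orientation; "ft_force": force on the tool from outside, world axes, zero at the start; "wrist_torque": the same for the moment, N m; "opening": opening from 0.0 (shut) to 1.0 (fully open).
Only numpy, scipy, OpenCV 4.12 (cv2) and the standard library are available. Lean on these libraries where they do the work, as an engineer would, in place of code of your own. Each camera call takes 0.05 s, during which the arm holds its last target.

### The job

Raise the slat riser by two layers. First slide the two dark slats straight off the lid of the bamboo box, without lifting them, onto the pale bottom pair, until each lies centred across it with its ends overhanging evenly. Then lay the two loose pale slats gently crosswise on the dark ones, each directly above and parallel to a bottom slat with its ends even; keep the bottom pair in place and leave the tray, clamp, screwdriver and mirror alone.

Things in the scene. Friction and masses are not known exactly. Their poses are not given: they have to be found in the camera images.
- stand: Fixed stand. A black board, 160 (x) by 170 (y) by 20 mm high, carries the tower; origin under the board's centre, on the table. Joined to its +y edge is a low bamboo box, 130 (x) by 180 (y, from y = 85 to y = 265 mm) by 38 mm high, its flat lid level with the top of the bottom slats. On the lid two open-ended lanes run along y, centred at x = -40 and x = +40 mm, each 31 mm wide between ribs 5 mm wide and 4 mm high.
- tower (a point): Centre of the black board's top face, 20 mm above the table, axes as the stand's: the middle of the tower. In this frame the finished layers are: bottom pair along x at y = -40 and +40 mm (undersides at z = 0), dark pair along y at x = -40 and +40 mm (undersides at z = 18 mm), top pair along x at y = -40 and +40 mm (undersides at z = 36 mm), all centred.
- base_near: Pale plywood slat of the bottom layer, loose, already in place along the stand's x at y = -40 mm (the side away from the box). 150 x 28 x 18 mm, long along its x, 28 along its y; origin at the centre of its underside; 50 g or so.
- base_box: Pale plywood slat of the bottom layer, loose, already in place along the stand's x at y = +40 mm (the side next to the box). 150 x 28 x 18 mm, long along its x, 28 along its y; origin at the centre of its underside; 50 g or so.
- dark_a: Dark wooden slat lying in the lane at x = -40 mm on the box lid, its own x along the stand's +y; rounded lower end edges (5 mm). It must travel some 160 to 190 mm along the stand's -y. 150 x 28 x 18 mm, long along its x, 28 along its y; origin at the centre of its underside; 50 g or so.
- dark_b: Dark wooden slat lying in the lane at x = +40 mm on the box lid, its own x along the stand's +y; rounded lower end edges (5 mm). It must travel some 160 to 190 mm along the stand's -y. 150 x 28 x 18 mm, long along its x, 28 along its y; origin at the centre of its underside; 50 g or so.
- light_a: Loose pale plywood slat lying flat on the table, to the robot's right, for the top layer. 150 x 28 x 18 mm, long along its x, 28 along its y; origin at the centre of its underside; 50 g or so. Either loose pale slat may take either top place.
- light_b: The other loose pale plywood slat lying flat on the table, to the robot's right, for the top layer. 150 x 28 x 18 mm, long along its x, 28 along its y; origin at the centre of its underside; 50 g or so.
- tray: Bystander: clear acrylic cartridge tray, 90 x 130 x 28 mm, origin at the centre of its underside.
- clamp: Bystander: brushed aluminium record clamp, 76 mm across, 46 mm high, origin at the centre of its underside.
- screwdriver: Bystander: yellow-handled screwdriver, 170 mm long, lying along its x.
- mirror: Bystander: stainless stylus mirror, 48 mm across, on a stalk with a 60 mm round foot, about 70 mm high, origin at the centre of its underside.

How it is judged (in metres and radians):
On the way, in this order (a step that is already met when the one before it is completed fails the run):
1. both dark slats lie centred across the bottom pair (x of base_near in the frame of tower between -0.012 and 0.012 m and y of base_near in the frame of tower between -0.052 and -0.028 m and z of base_near in the frame of tower between -0.004 and 0.004 m and angle between the x axis of each of base_near, base_box and the x axis of tower, either way round below 0.13 rad and x of base_box in the frame of tower between -0.012 and 0.012 m and y of base_box in the frame of tower between 0.028 and 0.052 m and z of base_box in the frame of tower between -0.004 and 0.004 m and x of dark_a in the frame of tower between -0.052 and -0.028 m and y of dark_a in the frame of tower between -0.012 and 0.012 m and z of dark_a in the frame of tower between 0.014 and 0.022 m and angle between the x axis of each of dark_a, dark_b and the y axis of tower, either way round below 0.13 rad and x of dark_b in the frame of tower between 0.028 and 0.052 m and y of dark_b in the frame of tower between -0.012 and 0.012 m and z of dark_b in the frame of tower between 0.014 and 0.022 m), for 0.2 s.
2. both loose pale slats lie on the dark ones, above the bottom slats (all of step 1 and (((x of light_a in the frame of tower between -0.012 and 0.012 m and y of light_a in the frame of tower between -0.052 and -0.028 m and z of light_a in the frame of tower between 0.032 and 0.04 m and angle between the x axis of light_a and the x axis of tower, either way round below 0.13 rad) and (x of light_b in the frame of tower between -0.012 and 0.012 m and y of light_b in the frame of tower between 0.028 and 0.052 m and z of light_b in the frame of tower between 0.032 and 0.04 m and angle between the x axis of light_b and the x axis of tower, either way round below 0.13 rad)) or ((x of light_b in the frame of tower between -0.012 and 0.012 m and y of light_b in the frame of tower between -0.052 and -0.028 m and z of light_b in the frame of tower between 0.032 and 0.04 m and angle between the x axis of light_b and the x axis of tower, either way round below 0.13 rad) and (x of light_a in the frame of tower between -0.012 and 0.012 m and y of light_a in the frame of tower between 0.028 and 0.052 m and z of light_a in the frame of tower between 0.032 and 0.04 m and angle between the x axis of light_a and the x axis of tower, either way round below 0.13 rad)))), for 0.2 s.
At the end, for the whole second after the job is handed in: All six slats at rest in three crosswise layers: each slat's centre within 12 mm (along and across) of its place in the tower and within 4 mm of its layer's height, and within 0.13 rad of its direction; the loose pale slats may take either top place (all of step 2 and linear speed of each of base_near, base_box, dark_a, dark_b, light_a, light_b below 0.02 m/s); the robot touches nothing.
It fails at once if a dark slat is lifted (more than 10 mm above the height of the lid) (z of any of dark_a, dark_b in the frame of tower above 0.028 m).
It fails at once if a pale slat is dropped on or slammed onto the tower (faster than 0.5 m/s within 50 mm above its place) ((horizontal distance between light_a and tower below 0.07 m and z of light_a in the frame of tower below 0.086 m and linear speed of light_a above 0.5 m/s) or (horizontal distance between light_b and tower below 0.07 m and z of light_b in the frame of tower below 0.086 m and linear speed of light_b above 0.5 m/s)).
It fails at once if a bystander is disturbed (moved more than 15 mm) (distance of any of tray, clamp, screwdriver, mirror from where it was at the start of the episode above 0.015 m).
It also fails if it takes over 72 s, if anything falls off the work surface, if the arm or the gripper's body presses on something with over 40 N, if the wrist force passes 120 N, or if a joint passes its speed limit or range.

## Working session

There is one attempt and no reset: what is moved stays moved. The work goes in short steps, Python scripts to look and compute and a tool call to move; the robot and the scene stay as the last step left them, time stands still between calls to the robot, and variables do not carry over. Pictures are saved under pics/ and viewed, and the job is handed in when it is done.

Besides the shell and the picture viewer there is one more tool, called after "Call:" as name(argument=value, ...) on one line, values as JSON. send_rows: Moves the arm, as the interface text tells. Its arguments: {"type":"object","properties":{"claw":{"type":"array","items":{"type":"number"}},"delta_pos":{"type":"array","items":{"type":"array","items":{"type":"number","minimum":-1,"maximum":1}}},"dr":{"type":"array","items":{"type":"array","items":{"type":"number","minimum":-1,"maximum":1}}},"newtons":{"type":"number"}},"required":["claw","delta_pos","dr"]}

```bash
mkdir -p pics; ls
python3 - <<'E'
from cell import *
import cv2
s=get_state();print(s)
for n in ("side","top","wrist"):
    c=camera(n);cv2.imwrite(f"pics/{n}0.png",c["color"][:,:,::-1]);print(n,c["K"],c["position"],c["attitude"])
E
```

```text
pics
{'clock': 0.0, 'qpos': array([ 1.21779927,  0.41189133, -0.01273049,  1.59705545,  0.00561083,
        1.13425425, -0.08222529]), 'dq': array([ 0.00109358, -0.00036635,  0.00092412, -0.00162594,  0.00018431,
       -0.0008306 ,  0.00085417]), 'joint_efforts': array([-3.96069822e-05, -6.00611830e+01,  6.82546254e-01, -2.99412739e+01,
        1.39215545e-02,  1.06225230e-02, -6.10375128e-05]), 'ee_pos': array([ 175.43753407, -599.37891654,  238.4536149 ]), 'tool_rot': array([-7.68260322e-04,  9.89876659e-01,  1.41928085e-01, -1.67563101e-04]), 'ft_force': array([-0.23102763,  0.317587  ,  0.30487848]), 'wrist_torque': array([0.01922747, 0.01096765, 0.0110005 ]), 'opening': 0.9960119936031818}
side [[509.48990561   0.         273.75185146]
 [  0.         509.48990561 197.7828522 ]
 [  0.           0.           1.        ]] [ 163.28850293 1324.98106248  782.20860662] [ 0.08050681 -0.14829372  0.84701242 -0.50408092]
top [[481.22758564   0.         275.56372131]
 [  0.         481.22758564 202.47491149]
 [  0.           0.           1.        ]] [ 357.28358307   74.7315117  1235.48275246] [ 0.06967481 -0.66087628  0.74359337 -0.07387052]
wrist [[315.37643484   0.         280.92290642]
 [  0.         315.37643484 210.58559256]
 [  0.           0.           1.        ]] [ 251.13186061 -577.92360003  373.27940835] [ 0.12592674  0.79021214 -0.59216584 -0.09511494]
```

View pics/top0.png

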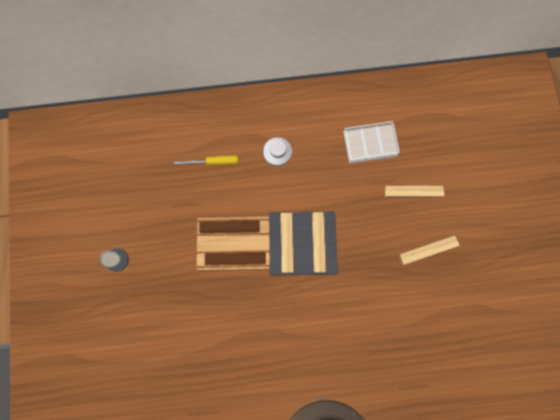

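View pics/side0.png

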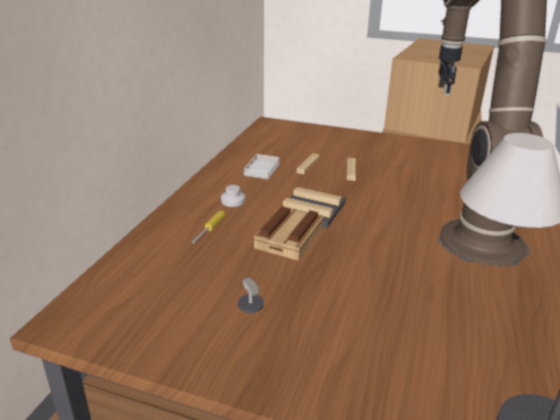

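View pics/wrist0.png

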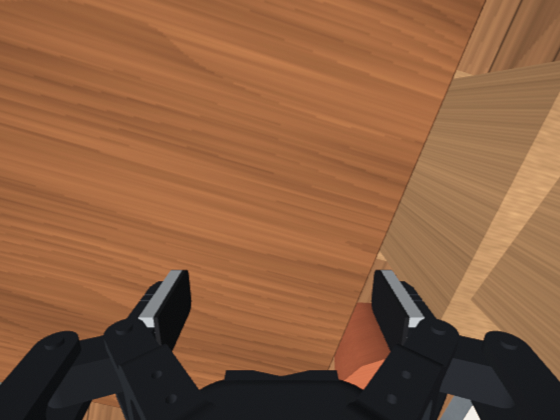

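The top view shows the stand's black board at about (303,243) with the box to its left, the dark slats at (230,227) and (235,259), and the loose pale slats at (414,191) and (430,250). Bystanders are well clear, except that the tray at (372,142) is near a loose slat.

```bash
cat > h.py <<'E'
import numpy as np, cv2
from cell import *
from scipy.spatial.transform import Rotation as R
def rot(q): return R.from_quat([q[1],q[2],q[3],q[0]]).as_matrix()
def ray(c,uv,z):
    uv=np.atleast_2d(uv).astype(float)
    d=np.c_[uv,np.ones(len(uv))]@np.linalg.inv(c["K"]).T@rot(c["attitude"]).T
    p=np.array(c["position"]); return p+d*((z-p[2])/d[:,2])[:,None]
def proj(c,P):
    q=(np.atleast_2d(P)-np.array(c["position"]))@rot(c["attitude"]); q=q@np.array(c["K"]).T
    return q[:,:2]/q[:,2:]
def pts(c,m):
    v,u=np.nonzero(m); Z=c["z_map"][v,u]; d=np.c_[u,v,np.ones(len(u))]@np.linalg.inv(c["K"]).T*Z[:,None]
    return d@rot(c["attitude"]).T+np.array(c["position"])
def blobs(m,amin=60):
    n,l,s,ce=cv2.connectedComponentsWithStats(m.astype(np.uint8))
    return [(l==i) for i in range(1,n) if s[i,4]>=amin]
def rect(c,m,z):
    v,u=np.nonzero(m)
    cn,_=cv2.findContours(m.astype(np.uint8),cv2.RETR_EXTERNAL,cv2.CHAIN_APPROX_NONE)
    # pixel area mean + PCA
    P=ray(c,np.c_[u,v],z)[:,:2]; ctr=P.mean(0); w,V=np.linalg.eigh(np.cov((P-ctr).T))
    a=V[:,1]; 
    return ctr,np.degrees(np.arctan2(a[1],a[0]))%180,np.sqrt(12*w[::-1])
E
python3 - <<'E'
from h import *
c=camera("top")
hsv=cv2.cvtColor(c["color"],cv2.COLOR_RGB2HSV)
for p in [(414,191),(430,250),(287,243),(319,243),(303,243),(303,220),(230,227),(235,259),(235,243),(200,259),(500,300),(330,243)]:
    print(p,hsv[p[1],p[0]],pts(c,np.arange(420)[:,None]*1000+np.arange(560)[None]==p[1]*1000+p[0]))
b=cv2.resize(c["color"][200:290,180:350],None,fx=4.6,fy=4.6,interpolation=cv2.INTER_CUBIC);cv2.imwrite("pics/top_z.png",b[:,:,::-1])
b=cv2.resize(c["color"][170:280,370:480],None,fx=5,fy=5,interpolation=cv2.INTER_CUBIC);cv2.imwrite("pics/top_l.png",b[:,:,::-1])
E
```

```text
(414, 191) [ 19 101 234] [[ 594.75814092 -306.28983954   20.7291951 ]]
(430, 250) [ 19  99 234] [[ 439.88664516 -321.6975538    14.46113172]]
(287, 243) [ 19 102 230] [[497.44374982  36.69775024  37.41759377]]
(319, 243) [ 19 101 230] [[487.44866159 -42.10691585  42.98086703]]
(303, 243) [126  14  89] [[494.45516768  -3.96392727  22.32717531]]
(303, 220) [113  11  89] [[552.92586653 -11.52237679  22.32593459]]
(230, 227) [ 11 156 103] [[551.22211295 172.63190264  56.83220097]]
(235, 259) [ 11 154 103] [[471.19087976 168.24511567  56.49436443]]
(235, 243) [ 17 115 230] [[512.29821306 165.53212808  40.63005664]]
(200, 259) [ 17 114 232] [[483.52824755 256.56986769  34.65377457]]
(500, 300) [ 13 156 168] [[ 296.43813134 -478.70956636   -2.08461418]]
(330, 243) [132  14  88] [[486.49843143 -71.80529439  21.75114537]]
```

View pics/top_z.png

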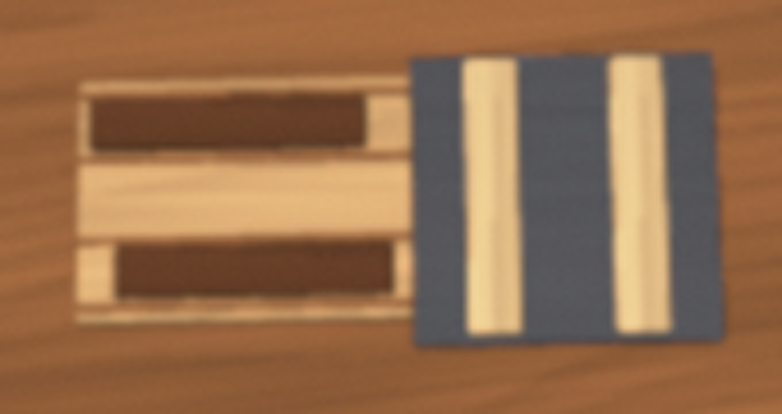

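```bash
cat > m0.py <<'E'
from h import *
c=camera("top")
hsv=cv2.cvtColor(c["color"],cv2.COLOR_RGB2HSV).astype(int)
H,S,V=hsv[...,0],hsv[...,1],hsv[...,2]
pale=(V>200)&(S>70)&(S<125)&(H>14)&(H<24)
roi=np.zeros_like(pale)
def in_(x0,x1,y0,y1):
    r=np.zeros_like(pale); r[y0:y1,x0:x1]=1; return r
print("lights")
for b in blobs(pale&in_(370,480,170,280)): print(rect(c,b,18))
print("base")
for b in blobs(pale&in_(275,350,200,290)): print(rect(c,b,38))
print("dark")
for b in blobs((V<140)&(S>120)&in_(185,272,200,290),150): print(rect(c,b,56))
# board
m=(S<60)&(V<130)&in_(265,345,200,285)
cn,_=cv2.findContours(m.astype(np.uint8),cv2.RETR_EXTERNAL,cv2.CHAIN_APPROX_NONE)
k=max(cn,key=cv2.contourArea)
r=cv2.minAreaRect(ray(c,k[:,0],20)[:,:2].astype(np.float32)); print("board",r)
E
python3 m0.py
```

```text
lights
(array([ 596.48673518, -307.61589825]), np.float64(83.17812117835575), array([149.20538079,  26.43291743]))
(array([ 440.95720136, -319.19675455]), np.float64(101.83423452318549), array([149.39470901,  26.44924948]))
base
(array([499.62594775,  37.64696317]), np.float64(174.07326399068901), array([149.66024158,  25.86333754]))
(array([490.87922362, -41.49805324]), np.float64(174.02210740878206), array([146.59986034,  26.50218252]))
dark
(array([553.21840836, 173.85776508]), np.float64(84.4853587476248), array([148.24906271,  31.57737745]))
(array([473.07039168, 167.45760892]), np.float64(84.12536307484915), array([146.67363077,  30.39814576]))
(array([426.23861086, 215.57646648]), np.float64(86.53808677424657), array([167.2699814 ,  10.80684482]))
(array([403.19042559, 153.62261593]), np.float64(87.09170039615559), array([86.68850635, 12.47752075]))
board ((495.8612060546875, -3.719024658203125), (166.21600341796875, 157.7572784423828), 83.42760467529297)
```

```bash
cat > plan.py <<'E'
from h import *
import sys
def tyaw(s):
    M=rot(s["tool_rot"]); return np.degrees(np.arctan2(M[1,0],M[0,0])),M
def plan(p,yaw,n,vias=None):
    s=get_state(); y0,M=tyaw(s); p0=np.array(s["ee_pos"])
    dy=(yaw-y0+180)%360-180
    out=[];cur=p0.copy();cy=y0
    for i in range(n):
        goal=p0+(np.array(p)-p0)*(i+1)/n
        w=goal-cur; a=np.radians(cy)
        tx=np.array([np.cos(a),np.sin(a)]);ty=np.array([np.sin(a),-np.cos(a)])
        d=np.round([w[:2]@tx/60,w[:2]@ty/60,-w[2]/60],2)
        r=np.round(np.clip((-dy*(i+1)/n-(y0-cy))/6,-1,1),2) if 0 else np.round(np.clip((-(y0+dy*(i+1)/n-cy))/6,-1,1),2)
        cur=cur+np.r_[(d[0]*tx+d[1]*ty)*60,-d[2]*60]; cy-=r*6
        out.append((list(map(float,d)),float(r)))
    print("pos",p0.round(1),"yaw %.1f"%y0,"tilt",M[:,2].round(4),"open %.3f"%s["opening"],"t %.2f"%s["clock"],"F",s["ft_force"].round(1))
    print("delta_pos",[o[0] for o in out]);print("dr",[[0,0,o[1]] for o in out]);print("end",cur.round(1),round(cy,1))
if __name__=="__main__":
    a=list(map(float,sys.argv[1:])); plan(a[:3],a[3],int(a[4]))
E
python3 plan.py 473 167.5 240 83.9 16
```

```text
pos [ 175.5 -599.6  238.9] yaw 16.3 tilt [-3.e-04  7.e-04 -1.e+00] open 0.997 t 0.25 F [-0.4  0.3  0.6]
delta_pos [[0.52, -0.68, -0.0], [0.57, -0.64, -0.0], [0.62, -0.6, -0.0], [0.66, -0.54, -0.0], [0.69, -0.5, -0.01], [0.74, -0.45, 0.0], [0.76, -0.39, 0.0], [0.79, -0.33, 0.0], [0.81, -0.28, -0.0], [0.83, -0.21, -0.0], [0.84, -0.16, -0.0], [0.86, -0.09, -0.0], [0.85, -0.02, -0.0], [0.86, 0.03, -0.01], [0.85, 0.1, 0.0], [0.84, 0.17, 0.0]]
dr [[0, 0, -0.7], [0, 0, -0.71], [0, 0, -0.7], [0, 0, -0.71], [0, 0, -0.7], [0, 0, -0.7], [0, 0, -0.71], [0, 0, -0.7], [0, 0, -0.71], [0, 0, -0.7], [0, 0, -0.7], [0, 0, -0.71], [0, 0, -0.7], [0, 0, -0.71], [0, 0, -0.7], [0, 0, -0.7]]
end [473.3 167.4 240.1] 83.9
```

Call:
send_rows(claw=[-0.3, -0.3, -0.3, -0.3, -0.3, -0.3, -0.3, -0.3], delta_pos=[[0.52, -0.68, 0], [0.57, -0.64, 0], [0.62, -0.6, 0], [0.66, -0.54, 0], [0.69, -0.5, 0], [0.74, -0.45, 0], [0.76, -0.39, 0], [0.79, -0.33, 0]], dr=[[0, 0, -0.7], [0, 0, -0.7], [0, 0, -0.7], [0, 0, -0.7], [0, 0, -0.7], [0, 0, -0.7], [0, 0, -0.7], [0, 0, -0.7]], newtons=30)

```text
clock: 1.25
ee_pos: [325.5, -215.0, 239.5]
tool_rot: [0.0, 0.906, 0.423, 0.0]
ft_force: [1.2, -0.2, -0.2]
opening: 0.652
```

Call:
send_rows(claw=[-0.3, -0.3, -0.3, -0.3, -0.3, -0.3, -0.3, -0.3], delta_pos=[[0.81, -0.28, 0], [0.83, -0.21, 0], [0.84, -0.16, 0], [0.86, -0.09, 0], [0.85, -0.02, 0], [0.86, 0.03, 0], [0.85, 0.1, 0], [0.84, 0.17, 0]], dr=[[0, 0, -0.7], [0, 0, -0.7], [0, 0, -0.7], [0, 0, -0.7], [0, 0, -0.7], [0, 0, -0.7], [0, 0, -0.7], [0, 0, -0.7]])

```text
clock: 2.25
ee_pos: [476.3, 167.6, 239.3]
tool_rot: [0.0, 0.745, 0.667, 0.0]
ft_force: [-0.3, -0.3, 0.8]
opening: 0.651
```

```bash
python3 - <<'E'
from h import *
c=camera("wrist");cv2.imwrite("pics/w1.png",c["color"][:,:,::-1]);np.save("w1.npy",c,allow_pickle=True)
print(c["position"],rot(c["attitude"]).round(3))
# project predicted features
a=np.radians(-6.1);O=np.array([495.6,-2.7])
def st(x,y,z): return [O[0]+x*np.cos(a)-y*np.sin(a),O[1]+x*np.sin(a)+y*np.cos(a),z]
im=c["color"][:,:,::-1].copy()
for (cx,cy,hx,hy,z) in [(0,40,75,14,38),(0,-40,75,14,38),(-40,166.8,14,75,56),(40,181.7,14,75,56),(0,175,65,90,38)]:
    q=proj(c,[st(cx+sx*hx,cy+sy*hy,z) for sx,sy in((-1,-1),(1,-1),(1,1),(-1,1))])
    cv2.polylines(im,[q.round().astype(np.int32)],True,(0,255,0),1)
cv2.imwrite("pics/w1o.png",im)
E
python3 plan.py 473 167.5 100 83.9 3
```

```text
[484.33210633 246.09223674 374.09799063] [[ 0.994 -0.106 -0.035]
 [-0.112 -0.944 -0.309]
 [-0.001  0.311 -0.95 ]]
pos [477.6 174.6 239.8] yaw 84.1 tilt [ 0.0022  0.0057 -1.    ] open 0.651 t 2.30 F [2.5 6.6 2. ]
delta_pos [[-0.04, -0.02, 0.78], [-0.04, -0.02, 0.77], [-0.05, -0.02, 0.78]]
dr [[0, 0, 0.01], [0, 0, 0.01], [0, 0, 0.01]]
end [473.2 167.2 100. ] 83.9
```

View pics/w1o.png

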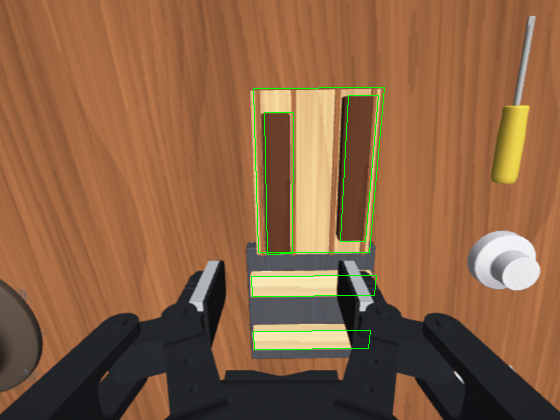

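```bash
cat > ov.py <<'E'
from h import *
import sys
def ov(name,fn,cam="wrist",O=(495.6,-2.7),yaw=-6.1,ds=(-40,166.8,40,181.7)):
    c=camera(cam); a=np.radians(yaw);O=np.array(O)
    def st(x,y,z): return [O[0]+x*np.cos(a)-y*np.sin(a),O[1]+x*np.sin(a)+y*np.cos(a),z]
    im=c["color"][:,:,::-1].copy()
    for (cx,cy,hx,hy,z) in [(0,40,75,14,38),(0,-40,75,14,38),(ds[0],ds[1],14,75,56),(ds[2],ds[3],14,75,56),(0,175,65,90,38)]:
        q=proj(c,[st(cx+sx*hx,cy+sy*hy,z) for sx,sy in((-1,-1),(1,-1),(1,1),(-1,1))])
        cv2.polylines(im,[q.round().astype(np.int32)],True,(0,255,0),1)
    cv2.imwrite(fn,im); return c
E
python3 - <<'E'
from ov import *
get=get_state();print(get["ee_pos"],get["dq"].round(3))
c=ov("","pics/w2.png")
hsv=cv2.cvtColor(c["color"],cv2.COLOR_RGB2HSV).astype(int)
H,S,V=hsv[...,0],hsv[...,1],hsv[...,2]
r=np.zeros(V.shape,bool); r[85:260,255:385]=1
for b in blobs((V<125)&(S>120)&r,800): print("dark",rect(c,b,56), b.sum())
np.save("w2c.npy",c["color"])
r=np.zeros(V.shape,bool); r[260:360,245:385]=1
for b in blobs((V>190)&(S<130)&(S>60)&r,300): print("base",rect(c,b,38))
E
python3 plan.py 473 167.5 100 83.9 3
```

```text
[477.5845673  174.60137208 239.81264998] [ 0.057 -0.067  0.016  0.081 -0.081 -0.015  0.076]
dark (array([550.68736673, 179.70956798]), np.float64(84.47630978876016), array([147.80167097,  29.75458579])) 4111
dark (array([470.93315006, 172.64150781]), np.float64(84.37893853431808), array([147.85598021,  26.96337165])) 3574
base (array([477.89256524,  42.55691728]), np.float64(174.8278549749585), array([105.93325459,  35.81669071]))
base (array([480.02642121, -36.1521357 ]), np.float64(173.4977323185418), array([126.86131299,  39.45478097]))
pos [476.4 171.9 239.4] yaw 84.0 tilt [ 5.0e-04  4.3e-03 -1.0e+00] open 0.655 t 2.35 F [0.5 0.  0.2]
delta_pos [[-0.03, -0.02, 0.77], [-0.02, -0.01, 0.78], [-0.03, -0.02, 0.77]]
dr [[0, 0, 0.0], [0, 0, 0.01], [0, 0, 0.0]]
end [472.9 167.5 100.2] 83.9
```

View pics/w2.png

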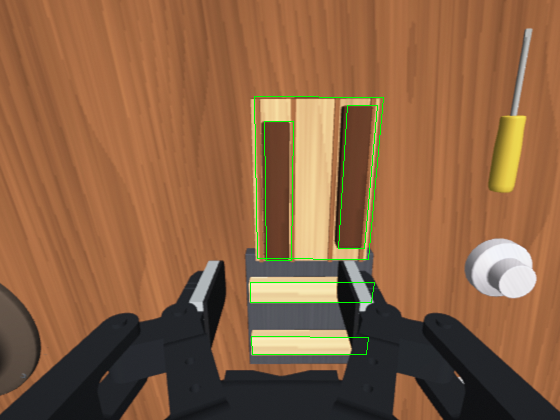

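Call:
send_rows(claw=[-0.3, -0.3, -0.3, -0.3], delta_pos=[[0, 0, 0], [0, 0, 0.5], [0, 0, 0.5], [0, 0, 0]], dr=[[0, 0, 0], [0, 0, 0], [0, 0, 0], [0, 0, 0]])

```text
clock: 2.85
ee_pos: [474.5, 163.9, 177.8]
tool_rot: [-0.0, 0.747, 0.665, -0.002]
ft_force: [-0.3, -0.5, 0.1]
opening: 0.653
```

```bash
python3 - <<'E'
from ov import *
s=get_state();print(s["ee_pos"],s["dq"].round(3))
c=ov("","pics/w3.png")
hsv=cv2.cvtColor(c["color"],cv2.COLOR_RGB2HSV).astype(int)
H,S,V=hsv[...,0],hsv[...,1],hsv[...,2]
r=np.zeros(V.shape,bool); r[40:300,200:420]=1
for b in blobs((V<125)&(S>120)&r,800): print("dark",rect(c,b,56), b.sum())
E
python3 plan.py 473 167.5 100 83.9 3
```

```text
[474.4643657  163.93601596 177.78844322] [ 0.004 -0.03  -0.025 -0.053 -0.019  0.027  0.016]
dark (array([550.56090128, 181.50361391]), np.float64(84.482802853824), array([147.00759659,  30.33943565])) 6486
dark (array([471.08278422, 174.49214511]), np.float64(84.19122769895827), array([146.98323425,  27.38396527])) 5496
pos [475.3 164.8 179.2] yaw 83.4 tilt [-0.0014 -0.0011 -1.    ] open 0.654 t 2.90 F [ 0.6 -1.5  0.2]
delta_pos [[0.01, -0.01, 0.44], [0.02, -0.02, 0.44], [0.01, -0.01, 0.44]]
dr [[0, 0, -0.03], [0, 0, -0.02], [0, 0, -0.03]]
end [473.2 167.5 100. ] 83.9
```

View pics/w3.png

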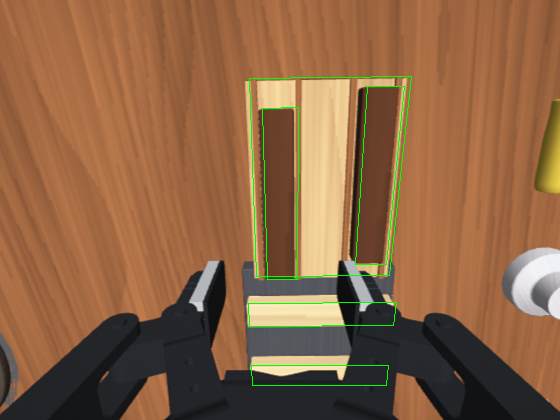

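Call:
send_rows(claw=[-0.3, -0.3, -0.3, -0.3, -0.3], delta_pos=[[0, 0, 0.6], [0, 0, 0.6], [0, 0, 0.3], [0, 0, 0], [0, 0, 0]], dr=[[0, 0, 0], [0, 0, 0], [0, 0, 0], [0, 0, 0], [0, 0, 0]])

```text
clock: 3.52
ee_pos: [476.7, 166.7, 90.7]
tool_rot: [0.0, 0.746, 0.666, 0.001]
ft_force: [0.2, -0.0, 0.3]
opening: 0.655
```

```bash
python3 - <<'E'
from ov import *
c=ov("","pics/w4.png")
E
python3 plan.py 473 167.5 52 83.9 1
```

```text
pos [476.7 166.7  90.7] yaw 83.5 tilt [ 2.2e-03  6.0e-04 -1.0e+00] open 0.652 t 3.58 F [-0.6  0.3  1. ]
delta_pos [[0.01, -0.06, 0.65]]
dr [[0, 0, -0.07]]
end [473.2 167.7  51.7] 83.9
```

View pics/w4.png

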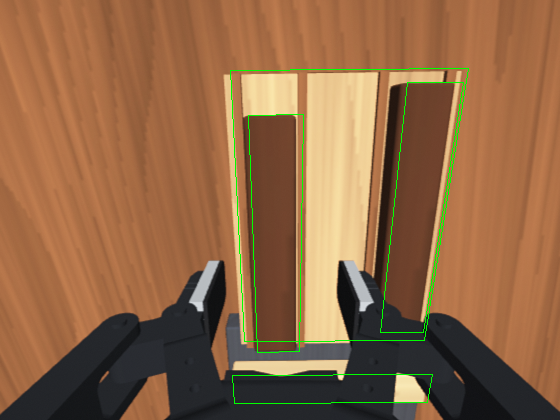

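Call:
send_rows(claw=[-0.3, -0.3, -0.3, -0.3], delta_pos=[[0.01, -0.08, 0.3], [0, 0, 0.33], [0, 0, 0], [0, 0, 0]], dr=[[0, 0, -0.07], [0, 0, 0], [0, 0, 0], [0, 0, 0]])

```text
clock: 4.08
ee_pos: [471.7, 167.8, 52.6]
tool_rot: [0.0, 0.744, 0.669, 0.001]
ft_force: [0.1, -0.0, 0.2]
opening: 0.652
```

```bash
python3 - <<'E'
from ov import *
c=ov("","pics/w5.png")
E
python3 plan.py 472 167.5 52 83.9 1
```

```text
pos [471.8 167.8  52.6] yaw 83.9 tilt [ 1.7e-03  5.0e-04 -1.0e+00] open 0.649 t 4.12 F [-0.5  0.2 -0.1]
delta_pos [[-0.0, 0.0, 0.01]]
dr [[0, 0, 0.01]]
end [471.8 167.8  52. ] 83.9
```

View pics/w5.png

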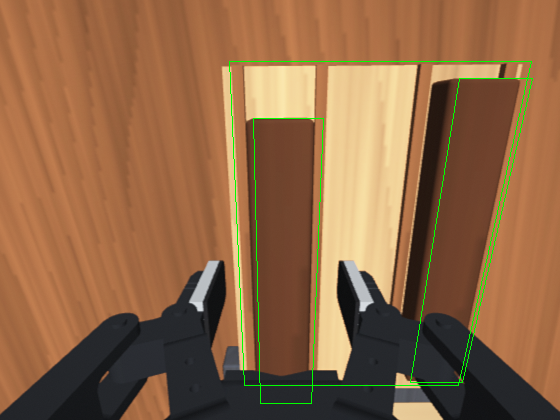

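Call:
send_rows(claw=[1, 1, 1, 1], delta_pos=[[0, 0, 0], [0, 0, 0], [0, 0, 0], [0, 0, 0]], dr=[[0, 0, 0], [0, 0, 0], [0, 0, 0], [0, 0, 0]], newtons=25)

```text
clock: 4.62
ee_pos: [471.5, 167.5, 52.2]
tool_rot: [0.0, 0.743, 0.669, 0.0]
ft_force: [-1.3, -0.4, 6.5]
opening: 0.317
```

```bash
python3 plan.py 455.5 0.7 52.6 83.9 8
```

```text
pos [471.5 167.5  52.2] yaw 83.9 tilt [ 1.1e-03 -1.0e-04 -1.0e+00] open 0.317 t 4.62 F [-1.3 -0.4  6.5]
delta_pos [[-0.35, 0.0, -0.0], [-0.35, 0.01, -0.0], [-0.35, 0.0, -0.0], [-0.35, 0.0, -0.0], [-0.35, 0.01, -0.0], [-0.34, 0.0, -0.01], [-0.35, 0.0, 0.0], [-0.35, 0.01, 0.0]]
dr [[0, 0, 0.0], [0, 0, 0.0], [0, 0, 0.0], [0, 0, 0.0], [0, 0, 0.0], [0, 0, 0.01], [0, 0, -0.0], [0, 0, -0.0]]
end [455.6   0.9  52.8] 83.9
```

Call:
send_rows(claw=[1, 1, 1, 1, 1, 1, 1, 1], delta_pos=[[0, 0, -0.02], [-0.15, 0, 0], [-0.25, 0, 0], [-0.3, 0, 0], [-0.3, 0, 0], [-0.3, 0, 0], [-0.3, 0, 0], [-0.3, 0, 0]], dr=[[0, 0, 0], [0, 0, 0], [0, 0, 0], [0, 0, 0], [0, 0, 0], [0, 0, 0], [0, 0, 0], [0, 0, 0]])

```text
clock: 5.62
ee_pos: [458.6, 52.0, 52.6]
tool_rot: [0.0, 0.744, 0.668, -0.0]
ft_force: [1.1, 0.9, -1.2]
opening: 0.317
```

Call:
send_rows(claw=[1, 1, 1, 1, 1, 1], delta_pos=[[-0.3, 0, 0], [-0.25, 0, 0], [-0.2, 0, 0], [-0.1, 0, 0], [-0.03, 0, 0], [0, 0, 0]], dr=[[0, 0, 0], [0, 0, 0], [0, 0, 0], [0, 0, 0], [0, 0, 0], [0, 0, 0]])

```text
clock: 6.38
ee_pos: [453.5, 1.9, 52.7]
tool_rot: [-0.0, 0.743, 0.669, 0.0]
ft_force: [0.5, 0.4, -1.2]
opening: 0.316
```

```bash
python3 - <<'E'
from ov import *
c=ov("","pics/t6.png","top",ds=(-40,0,40,181.7))
b=cv2.imread("pics/t6.png")[195:295,180:350]
cv2.imwrite("pics/t6.png",cv2.resize(b,None,fx=4.6,fy=4.6,interpolation=cv2.INTER_CUBIC))
E
python3 plan.py 455.8 1.5 52.6 83.9 1
```

```text
pos [453.5   2.1  52.7] yaw 84.0 tilt [ 1.e-04  3.e-04 -1.e+00] open 0.317 t 6.42 F [ 0.2  0.3 -0.7]
delta_pos [[-0.01, 0.04, 0.0]]
dr [[0, 0, 0.01]]
end [455.8   1.2  52.7] 83.9
```

View pics/t6.png

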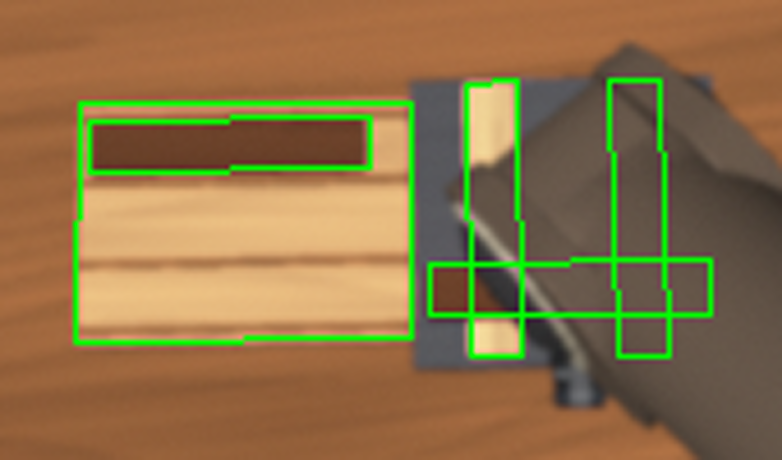

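Call:
send_rows(claw=[-0.3, -0.3, -0.3, -0.3, -0.3, -0.3], delta_pos=[[0, 0, 0], [0, 0, 0], [0, 0, 0], [0, 0, -0.2], [0, 0, -0.5], [0, 0, -0.3]], dr=[[0, 0, 0], [0, 0, 0], [0, 0, 0], [0, 0, 0], [0, 0, 0], [0, 0, 0]])

```text
clock: 7.18
ee_pos: [454.0, 1.7, 114.4]
tool_rot: [0.001, 0.743, 0.669, 0.001]
ft_force: [-0.5, -0.9, -0.2]
opening: 0.65
```

```bash
python3 plan.py 552.5 173.7 112 83.9 5
```

```text
pos [454.    1.7 114.4] yaw 83.9 tilt [ 0.0016 -0.     -1.    ] open 0.650 t 7.17 F [-0.5 -0.9 -0.2]
delta_pos [[0.6, 0.27, 0.01], [0.61, 0.26, 0.01], [0.6, 0.27, 0.0], [0.61, 0.26, 0.01], [0.6, 0.27, 0.01]]
dr [[0, 0, 0.0], [0, 0, 0.0], [0, 0, 0.0], [0, 0, 0.01], [0, 0, -0.0]]
end [552.5 173.5 112. ] 83.9
```

Call:
send_rows(claw=[-0.3, -0.3, -0.3, -0.3, -0.3, -0.3, -0.3, -0.3], delta_pos=[[0.5, 0.22, 0], [0.6, 0.27, 0], [0.7, 0.3, 0], [0.6, 0.27, 0], [0.42, 0.19, 0], [0.2, 0.08, 0.2], [0, 0, 0.2], [0, 0, 0]], dr=[[0, 0, 0], [0, 0, 0], [0, 0, 0], [0, 0, 0], [0, 0, 0], [0, 0, 0], [0, 0, 0], [0, 0, 0]])

```text
clock: 8.18
ee_pos: [550.6, 171.4, 87.0]
tool_rot: [-0.0, 0.744, 0.668, -0.002]
ft_force: [-0.4, -0.0, 0.3]
opening: 0.645
```

```bash
python3 - <<'E'
from ov import *
c=ov("","pics/w7.png",ds=(-40,0,40,181.7))
E
python3 plan.py 552.5 173.7 52.6 83.9 1
```

```text
pos [551.1 171.6  87.8] yaw 83.9 tilt [-0.002  -0.0014 -1.    ] open 0.651 t 8.22 F [ 0.9 -0.1  0.8]
delta_pos [[0.04, 0.02, 0.59]]
dr [[0, 0, -0.0]]
end [552.5 173.9  52.4] 83.9
```

View pics/w7.png

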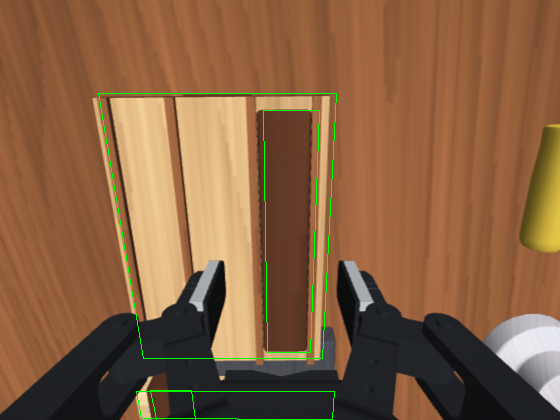

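Call:
send_rows(claw=[-0.3, -0.3, -0.3, 1, 1, 1, 1], delta_pos=[[0.04, 0.02, 0.3], [0, 0, 0.28], [0, 0, 0], [0, 0, 0], [0, 0, 0], [0, 0, 0], [0, 0, 0]], dr=[[0, 0, 0], [0, 0, 0], [0, 0, 0], [0, 0, 0], [0, 0, 0], [0, 0, 0], [0, 0, 0]])

```text
clock: 9.1
ee_pos: [553.6, 175.7, 54.3]
tool_rot: [0.0, 0.744, 0.669, 0.0]
ft_force: [-0.6, 0.4, 1.8]
opening: 0.317
```

```bash
python3 plan.py 535.4 -7 52.6 83.9 8
```

```text
pos [553.6 175.7  54.3] yaw 83.9 tilt [ 7.e-04  1.e-04 -1.e+00] open 0.317 t 9.10 F [-0.6  0.4  1.8]
delta_pos [[-0.38, 0.0, 0.0], [-0.38, 0.0, 0.01], [-0.39, 0.01, 0.0], [-0.38, -0.0, 0.0], [-0.38, 0.0, 0.01], [-0.38, 0.0, 0.0], [-0.39, 0.01, 0.0], [-0.38, -0.0, 0.01]]
dr [[0, 0, 0.0], [0, 0, 0.0], [0, 0, 0.0], [0, 0, 0.0], [0, 0, 0.0], [0, 0, 0.0], [0, 0, 0.01], [0, 0, -0.0]]
end [535.4  -7.   52.5] 83.9
```

Call:
send_rows(claw=[1, 1, 1, 1, 1, 1, 1, 1], delta_pos=[[-0.15, 0, 0], [-0.25, 0, 0], [-0.3, 0, 0], [-0.3, 0, 0], [-0.3, 0, 0], [-0.3, 0, 0], [-0.3, 0, 0], [-0.3, 0, 0]], dr=[[0, 0, 0], [0, 0, 0], [0, 0, 0], [0, 0, 0], [0, 0, 0], [0, 0, 0], [0, 0, 0], [0, 0, 0]])

```text
clock: 10.1
ee_pos: [539.5, 42.8, 54.3]
tool_rot: [0.0, 0.744, 0.668, 0.0]
ft_force: [1.1, 2.6, 4.5]
opening: 0.318
```

Call:
send_rows(claw=[1, 1, 1, 1, 1, 1], delta_pos=[[-0.3, 0, 0], [-0.25, 0, 0], [-0.17, 0, 0], [-0.08, 0, 0], [-0.03, 0, 0], [0, 0, 0]], dr=[[0, 0, 0], [0, 0, 0], [0, 0, 0], [0, 0, 0], [0, 0, 0], [0, 0, 0]])

```text
clock: 10.85
ee_pos: [534.2, -6.7, 54.3]
tool_rot: [0.0, 0.744, 0.668, 0.0]
ft_force: [0.2, 1.9, 6.5]
opening: 0.321
```

```bash
python3 plan.py 535.4 -7 54 83.9 1
```

```text
pos [534.2  -6.7  54.3] yaw 83.9 tilt [ 7.e-04 -4.e-04 -1.e+00] open 0.321 t 10.85 F [0.2 1.9 6.5]
delta_pos [[-0.0, 0.02, 0.0]]
dr [[0, 0, -0.01]]
end [535.4  -6.8  54.3] 83.9
```

Call:
send_rows(claw=[-0.3, -0.3, -0.3, -0.3, -0.3, -0.3], delta_pos=[[0, 0, 0], [0, 0, 0], [0, 0, 0], [0, 0, -0.2], [0, 0, -0.5], [0, 0, -0.6]], dr=[[0, 0, 0], [0, 0, 0], [0, 0, 0], [0, 0, 0], [0, 0, 0], [0, 0, 0]])

```text
clock: 11.6
ee_pos: [533.8, -5.1, 133.0]
tool_rot: [-0.0, 0.743, 0.669, -0.0]
ft_force: [0.6, 0.4, 0.2]
opening: 0.651
```

```bash
python3 plan.py 596.5 -307.6 128 83.2 7
```

```text
pos [533.8  -5.1 133. ] yaw 84.0 tilt [-1.e-03  3.e-04 -1.e+00] open 0.651 t 11.60 F [0.6 0.4 0.2]
delta_pos [[-0.7, 0.22, 0.01], [-0.7, 0.23, 0.01], [-0.7, 0.23, 0.02], [-0.7, 0.22, 0.01], [-0.7, 0.23, 0.01], [-0.7, 0.24, 0.01], [-0.7, 0.23, 0.01]]
dr [[0, 0, 0.02], [0, 0, 0.02], [0, 0, 0.01], [0, 0, 0.02], [0, 0, 0.02], [0, 0, 0.02], [0, 0, 0.02]]
end [ 596.6 -307.9  128.2] 83.2
```

Call:
send_rows(claw=[-0.3, -0.3, -0.3, -0.3, -0.3, -0.3, -0.3, -0.3], delta_pos=[[-0.5, 0.16, 0], [-0.8, 0.26, 0], [-0.9, 0.29, 0], [-0.9, 0.29, 0], [-0.8, 0.27, 0], [-0.6, 0.2, 0], [-0.3, 0.1, 0.05], [-0.1, 0.03, 0.03]], dr=[[0, 0, 0.02], [0, 0, 0.02], [0, 0, 0.02], [0, 0, 0.02], [0, 0, 0.02], [0, 0, 0.02], [0, 0, 0], [0, 0, 0]])

```text
clock: 12.6
ee_pos: [596.7, -308.2, 126.9]
tool_rot: [-0.0, 0.748, 0.664, 0.0]
ft_force: [0.1, 1.5, 0.8]
opening: 0.65
```

```bash
python3 - <<'E'
from ov import *
c=ov("","pics/t8.png","top",ds=(-40,0,40,0))
b=cv2.imread("pics/t8.png")[185:295,210:380]
cv2.imwrite("pics/t8.png",cv2.resize(b,None,fx=4.6,fy=4.6,interpolation=cv2.INTER_CUBIC))
hsv=cv2.cvtColor(c["color"],cv2.COLOR_RGB2HSV).astype(int)
H,S,V=hsv[...,0],hsv[...,1],hsv[...,2]
r=np.zeros(V.shape,bool); r[200:290,240:350]=1
O=np.array([495.6,-2.7]);a=np.radians(-6.1)
def loc(p): p=np.array(p)-O; return [p[0]*np.cos(a)+p[1]*np.sin(a),-p[0]*np.sin(a)+p[1]*np.cos(a)]
m=(V<120)&(S>120)&r
m=cv2.morphologyEx(m.astype(np.uint8),cv2.MORPH_OPEN,np.ones((4,4),np.uint8))>0
for b in blobs(m,200): q=rect(c,b,56);print("dark",q,loc(q[0]))
pale=(V>190)&(S>70)&(S<125)&(H>14)&(H<24)&r
pale[:,:273]=0
for b in blobs(pale,15): v,u=np.nonzero(b); q=ray(c,[u.mean(),v.mean()],38)[0,:2]; print("pale",b.sum(),loc(q))
c=camera("wrist");cv2.imwrite("pics/w8.png",c["color"][:,:,::-1])
E
python3 plan.py 596.5 -307.6 70 83.2 1
```

```text
dark (array([531.43998835,  -9.97883814]), np.float64(84.09336578085522), array([145.88881861,  25.37061956])) [np.float64(36.41053930743764), np.float64(-3.4291218736591422)]
dark (array([451.84007689,   2.09086236]), np.float64(84.62849680078894), array([145.38058559,  24.71884509])) [np.float64(-44.02124851878507), np.float64(0.11362863897601816)]
pale 74 [np.float64(65.93941538937844), np.float64(41.02672870613675)]
pale 72 [np.float64(66.6764288405842), np.float64(-39.19761886221081)]
pale 207 [np.float64(0.6291765282910156), np.float64(40.40896092186374)]
pale 212 [np.float64(0.15822139678686398), np.float64(-39.84758349646019)]
pale 77 [np.float64(-64.41550424558667), np.float64(40.335192827366576)]
pale 84 [np.float64(-64.05733174518457), np.float64(-38.728046976220995)]
pos [ 596.8 -306.9  126.8] yaw 83.3 tilt [-5.e-04  1.e-03 -1.e+00] open 0.648 t 12.70 F [ 0.8  1.4 -0.2]
delta_pos [[-0.01, -0.0, 0.95]]
dr [[0, 0, 0.01]]
end [ 596.7 -307.5   69.8] 83.2
```

View pics/t8.png

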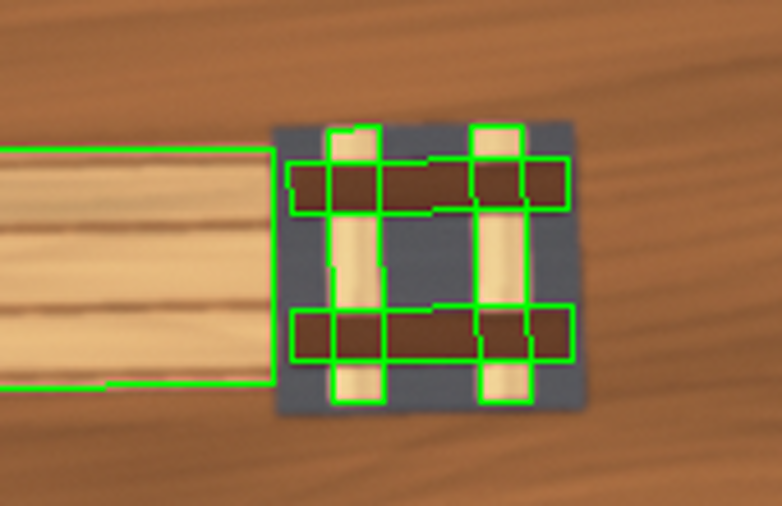

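View pics/w8.png

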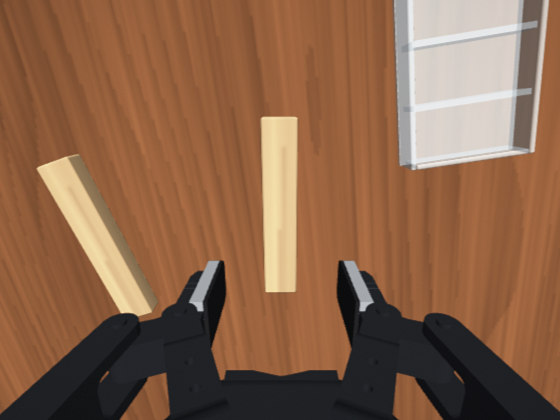

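Call:
send_rows(claw=[-0.3, -0.3, -0.3, -0.3, 1, 1, 1, 1], delta_pos=[[0, 0, 0.7], [0, 0, 0.7], [0, 0, 0.48], [0, 0, 0], [0, 0, 0], [0, 0, 0], [0, 0, 0], [0, 0, 0]], dr=[[0, 0, 0], [0, 0, 0], [0, 0, 0], [0, 0, 0], [0, 0, 0], [0, 0, 0], [0, 0, 0], [0, 0, 0]])

```text
clock: 13.7
ee_pos: [598.2, -308.0, 16.4]
tool_rot: [0.001, 0.748, 0.664, 0.001]
ft_force: [-1.1, 2.8, 5.9]
opening: 0.318
```

Call:
send_rows(claw=[1, 1, 1, 1, 1], delta_pos=[[0, 0, -0.1], [0, 0, -0.5], [0, 0, -0.7], [0, 0, -0.6], [0, 0, -0.1]], dr=[[0, 0, 0], [0, 0, 0], [0, 0, 0], [0, 0, 0], [0, 0, 0]], newtons=40)

```text
clock: 14.32
ee_pos: [598.2, -308.7, 137.8]
tool_rot: [0.002, 0.748, 0.664, 0.001]
ft_force: [-0.9, 0.1, -1.3]
opening: 0.315
```

```bash
python3 - <<'E'
from h import *
c=camera("wrist");cv2.imwrite("pics/w9.png",c["color"][:,:,::-1])
E
python3 plan.py 491.3 -42.5 136 -6.1 16
```

```text
pos [ 597.6 -308.7  136.8] yaw 83.2 tilt [ 0.0029 -0.0019 -1.    ] open 0.317 t 14.38 F [ 0.5 -0.1  0.1]
delta_pos [[0.26, -0.14, 0.0], [0.25, -0.17, 0.0], [0.23, -0.19, 0.0], [0.21, -0.21, 0.0], [0.19, -0.23, 0.0], [0.16, -0.25, 0.01], [0.14, -0.27, -0.0], [0.11, -0.27, -0.0], [0.09, -0.29, -0.0], [0.06, -0.29, -0.0], [0.03, -0.3, -0.0], [-0.0, -0.3, 0.0], [-0.03, -0.29, 0.0], [-0.06, -0.3, 0.0], [-0.08, -0.28, 0.0], [-0.12, -0.28, 0.0]]
dr [[0, 0, 0.93], [0, 0, 0.93], [0, 0, 0.93], [0, 0, 0.93], [0, 0, 0.93], [0, 0, 0.93], [0, 0, 0.93], [0, 0, 0.93], [0, 0, 0.93], [0, 0, 0.93], [0, 0, 0.93], [0, 0, 0.93], [0, 0, 0.93], [0, 0, 0.93], [0, 0, 0.93], [0, 0, 0.93]]
end [491.2 -42.4 136.2] -6.1
```

View pics/w9.png

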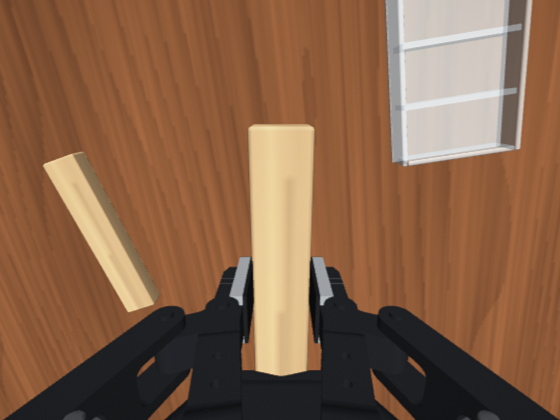

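Call:
send_rows(claw=[1, 1, 1, 1, 1, 1, 1, 1], delta_pos=[[0.26, -0.14, 0], [0.25, -0.17, 0], [0.23, -0.19, 0], [0.21, -0.21, 0], [0.19, -0.23, 0], [0.16, -0.25, 0], [0.14, -0.27, 0], [0.11, -0.27, 0]], dr=[[0, 0, 0.93], [0, 0, 0.93], [0, 0, 0.93], [0, 0, 0.93], [0, 0, 0.93], [0, 0, 0.93], [0, 0, 0.93], [0, 0, 0.93]])

```text
clock: 15.38
ee_pos: [542.3, -174.8, 133.0]
tool_rot: [-0.001, 0.944, 0.329, -0.001]
ft_force: [-0.6, -0.4, -0.4]
opening: 0.314
```

Call:
send_rows(claw=[1, 1, 1, 1, 1, 1, 1, 1], delta_pos=[[0.09, -0.29, 0], [0.06, -0.29, 0], [0.03, -0.3, 0], [0, -0.3, 0], [-0.03, -0.29, 0], [-0.06, -0.3, 0], [-0.08, -0.28, 0], [-0.12, -0.28, 0]], dr=[[0, 0, 0.93], [0, 0, 0.93], [0, 0, 0.93], [0, 0, 0.93], [0, 0, 0.93], [0, 0, 0.93], [0, 0, 0.93], [0, 0, 0.93]])

```text
clock: 16.38
ee_pos: [489.1, -41.6, 133.2]
tool_rot: [0.0, 0.999, -0.055, -0.001]
ft_force: [0.1, -0.3, -0.3]
opening: 0.316
```

Call:
send_rows(claw=[1, 1], delta_pos=[[0, 0, 0], [0, 0, 0]], dr=[[0, 0, 0], [0, 0, 0]])

```text
clock: 16.62
ee_pos: [490.2, -42.7, 133.9]
tool_rot: [0.0, 0.999, -0.052, -0.0]
ft_force: [0.6, -0.4, -0.4]
opening: 0.312
```

```bash
python3 - <<'E'
from ov import *
s=get_state();print(s["ee_pos"])
c=ov("","pics/w10.png",ds=(-41,0,39,-1))
print("far end",ray(c,[281,128],s["ee_pos"][2]+1.6))
E
python3 plan.py 491 -42.5 74 -6.1 1
```

```text
[490.21066002 -42.69031793 133.85532415]
far end [[560.57560817 -50.96682027 135.45532415]]
pos [490.3 -42.9 133.9] yaw -6.0 tilt [-5.e-04 -4.e-04 -1.e+00] open 0.315 t 16.68 F [-0.5 -0.3 -0.4]
delta_pos [[0.01, -0.01, 1.0]]
dr [[0, 0, 0.01]]
end [491.  -42.3  73.9] -6.1
```

View pics/w10.png

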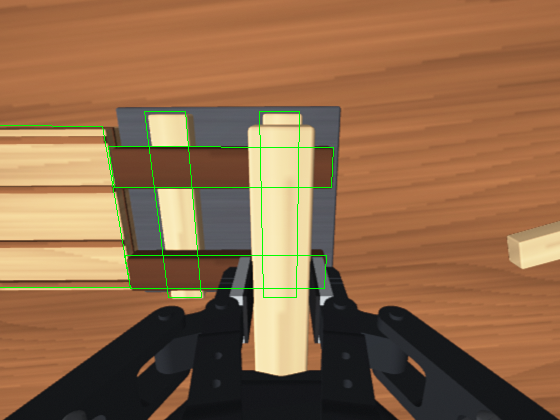

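Call:
send_rows(claw=[1, 1, 1, 1, 1, 1], delta_pos=[[0.06, -0.01, 0.3], [0, 0, 0.3], [0, 0, 0.2], [0, 0, 0.12], [0, 0, 0.06], [0, 0, 0]], dr=[[0, 0, 0], [0, 0, 0], [0, 0, 0], [0, 0, 0], [0, 0, 0], [0, 0, 0]])

```text
clock: 17.42
ee_pos: [494.1, -41.7, 75.5]
tool_rot: [0.0, 0.999, -0.053, 0.0]
ft_force: [-0.6, -0.1, 0.4]
opening: 0.314
```

```bash
python3 plan.py 493.5 -42.8 73 -6.1 1
```

```text
pos [494.1 -41.7  75.5] yaw -6.1 tilt [ 1.e-04 -0.e+00 -1.e+00] open 0.314 t 17.43 F [-0.6 -0.1  0.4]
delta_pos [[-0.01, 0.02, 0.04]]
dr [[0, 0, 0.01]]
end [493.3 -42.9  73.1] -6.1
```

Call:
send_rows(claw=[1, 1, 1], delta_pos=[[0, 0.01, 0.03], [0, 0, 0.02], [0, 0, 0]], dr=[[0, 0, 0], [0, 0, 0], [0, 0, 0]])

```text
clock: 17.8
ee_pos: [493.9, -42.3, 72.6]
tool_rot: [0.0, 0.999, -0.053, 0.0]
ft_force: [0.2, 0.4, -0.3]
opening: 0.311
```

Call:
send_rows(claw=[1, 1], delta_pos=[[0, 0, 0.02], [0, 0, 0]], dr=[[0, 0, 0], [0, 0, 0]])

```text
clock: 18.05
ee_pos: [494.0, -42.3, 72.4]
tool_rot: [0.0, 0.999, -0.053, 0.0]
ft_force: [-4.2, -0.1, 12.9]
opening: 0.319
```

Call:
send_rows(claw=[0.2, 0, -0.15, -0.15, -0.15, -0.15, -0.15], delta_pos=[[0, 0, 0], [0, 0, 0], [0, 0, 0], [0, 0, -0.1], [0, 0, -0.3], [0, 0, -0.5], [0, 0, -0.1]], dr=[[0, 0, 0], [0, 0, 0], [0, 0, 0], [0, 0, 0], [0, 0, 0], [0, 0, 0], [0, 0, 0]])

```text
clock: 18.92
ee_pos: [495.1, -42.3, 133.2]
tool_rot: [0.0, 0.999, -0.053, 0.002]
ft_force: [-0.3, -0.2, 0.4]
opening: 0.573
```

```bash
python3 plan.py 441 -318 125 101.8 19
```

```text
pos [495.1 -42.3 133.2] yaw -6.1 tilt [ 3.3e-03 -3.0e-04 -1.0e+00] open 0.573 t 18.93 F [-0.3 -0.2  0.4]
delta_pos [[-0.02, 0.25, 0.01], [-0.05, 0.24, 0.0], [-0.07, 0.23, 0.01], [-0.09, 0.23, 0.01], [-0.11, 0.22, 0.01], [-0.14, 0.21, 0.0], [-0.16, 0.19, 0.01], [-0.17, 0.17, 0.01], [-0.19, 0.16, 0.0], [-0.2, 0.14, 0.01], [-0.22, 0.11, 0.01], [-0.23, 0.1, 0.01], [-0.23, 0.07, 0.0], [-0.25, 0.05, 0.01], [-0.24, 0.02, 0.01], [-0.25, 0.0, 0.01], [-0.24, -0.02, 0.0], [-0.24, -0.05, 0.01], [-0.24, -0.08, 0.01]]
dr [[0, 0, -0.95], [0, 0, -0.94], [0, 0, -0.95], [0, 0, -0.94], [0, 0, -0.95], [0, 0, -0.95], [0, 0, -0.94], [0, 0, -0.95], [0, 0, -0.95], [0, 0, -0.94], [0, 0, -0.95], [0, 0, -0.94], [0, 0, -0.95], [0, 0, -0.95], [0, 0, -0.94], [0, 0, -0.95], [0, 0, -0.95], [0, 0, -0.94], [0, 0, -0.95]]
end [ 440.8 -318.1  124.8] 101.8
```

Call:
send_rows(claw=[-0.3, -0.3, -0.3, -0.3, -0.3, -0.3, -0.3, -0.3], delta_pos=[[-0.02, 0.25, 0], [-0.05, 0.24, 0], [-0.07, 0.23, 0], [-0.09, 0.23, 0], [-0.11, 0.22, 0], [-0.14, 0.21, 0], [-0.16, 0.19, 0], [-0.17, 0.17, 0]], dr=[[0, 0, -0.95], [0, 0, -0.95], [0, 0, -0.95], [0, 0, -0.95], [0, 0, -0.95], [0, 0, -0.95], [0, 0, -0.95], [0, 0, -0.95]])

```text
clock: 19.92
ee_pos: [470.6, -158.8, 130.8]
tool_rot: [-0.0, 0.941, 0.34, -0.0]
ft_force: [0.2, -0.9, -0.9]
opening: 0.655
```

Call:
send_rows(claw=[-0.3, -0.3, -0.3, -0.3, -0.3, -0.3, -0.3, -0.3], delta_pos=[[-0.19, 0.16, 0], [-0.2, 0.14, 0], [-0.22, 0.11, 0], [-0.23, 0.1, 0], [-0.23, 0.07, 0], [-0.25, 0.05, 0], [-0.24, 0.02, 0], [-0.25, 0, 0]], dr=[[0, 0, -0.95], [0, 0, -0.95], [0, 0, -0.95], [0, 0, -0.95], [0, 0, -0.95], [0, 0, -0.95], [0, 0, -0.95], [0, 0, -0.95]])

```text
clock: 20.92
ee_pos: [448.6, -275.1, 130.7]
tool_rot: [-0.0, 0.735, 0.678, -0.0]
ft_force: [0.5, -0.1, -0.1]
opening: 0.648
```

Call:
send_rows(claw=[-0.3, -0.3, -0.3, -0.3, -0.3], delta_pos=[[-0.24, -0.02, 0], [-0.24, -0.05, 0], [-0.24, -0.08, 0], [0, 0, 0], [0, 0, 0]], dr=[[0, 0, -0.95], [0, 0, -0.95], [0, 0, -0.95], [0, 0, 0], [0, 0, 0]])

```text
clock: 21.55
ee_pos: [440.7, -317.5, 131.0]
tool_rot: [-0.0, 0.628, 0.778, 0.0]
ft_force: [-0.2, 0.5, 0.6]
opening: 0.645
```

```bash
python3 - <<'E'
from ov import *
c=ov("","pics/t11.png","top",ds=(-41,0,39,-1))
b=cv2.imread("pics/t11.png")[185:295,210:380]
cv2.imwrite("pics/t11.png",cv2.resize(b,None,fx=4.6,fy=4.6,interpolation=cv2.INTER_CUBIC))
c=camera("wrist");im=c["color"][:,:,::-1].copy()
a=np.radians(101.8)
q=proj(c,[[441+x*np.cos(a)-y*np.sin(a),-318.5+x*np.sin(a)+y*np.cos(a),18] for x,y in((-75,-14),(75,-14),(75,14),(-75,14))])
cv2.polylines(im,[q.round().astype(np.int32)],True,(0,255,0),1)
cv2.imwrite("pics/w11.png",im)
E
python3 plan.py 441 -318.5 14 101.8 1
```

```text
pos [ 440.9 -317.4  131.2] yaw 102.2 tilt [ 0.e+00  3.e-04 -1.e+00] open 0.648 t 21.65 F [ 0.7 -0.1 -0.2]
delta_pos [[-0.02, -0.0, 1.95]]
dr [[0, 0, 0.07]]
end [ 441.2 -318.6   14.2] 101.8
```

View pics/t11.png

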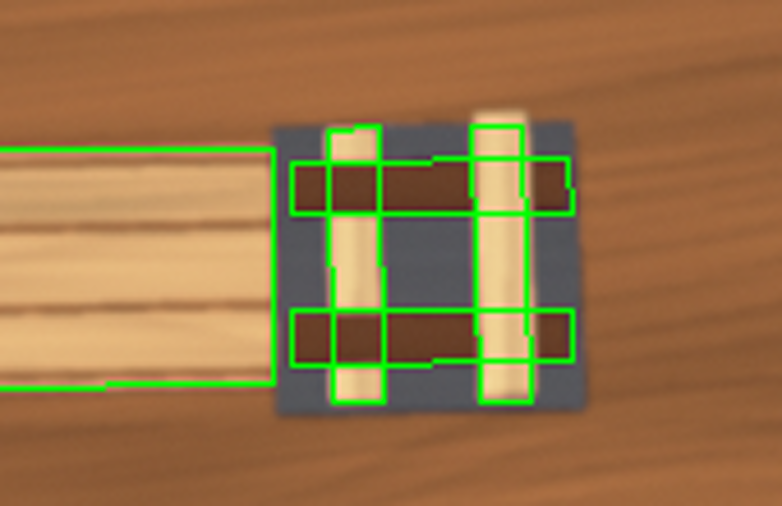

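View pics/w11.png

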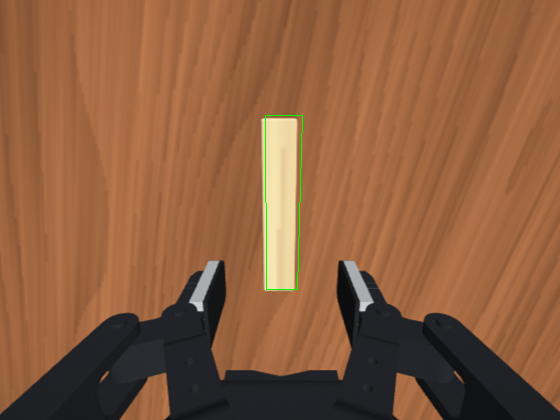

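Call:
send_rows(claw=[-0.3, -0.3, -0.3, -0.3, 1, 1, 1, 1], delta_pos=[[-0.02, 0, 0.7], [0, 0, 0.7], [0, 0, 0.5], [0, 0, 0], [0, 0, 0], [0, 0, 0], [0, 0, 0], [0, 0, 0]], dr=[[0, 0, 0.05], [0, 0, 0], [0, 0, 0], [0, 0, 0], [0, 0, 0], [0, 0, 0], [0, 0, 0], [0, 0, 0]])

```text
clock: 22.65
ee_pos: [442.1, -319.9, 19.0]
tool_rot: [0.001, 0.63, 0.777, 0.0]
ft_force: [-0.1, 1.6, 6.8]
opening: 0.309
```

Call:
send_rows(claw=[1, 1, 1, 1, 1], delta_pos=[[0, 0, -0.1], [0, 0, -0.5], [0, 0, -0.7], [0, 0, -0.6], [0, 0, -0.1]], dr=[[0, 0, 0], [0, 0, 0], [0, 0, 0], [0, 0, 0], [0, 0, 0]])

```text
clock: 23.28
ee_pos: [442.1, -320.3, 140.3]
tool_rot: [0.002, 0.63, 0.777, -0.0]
ft_force: [0.9, -0.8, -1.5]
opening: 0.307
```

```bash
python3 - <<'E'
from h import *
c=camera("top")
hsv=cv2.cvtColor(c["color"],cv2.COLOR_RGB2HSV).astype(int)
H,S,V=hsv[...,0],hsv[...,1],hsv[...,2]
r=np.zeros(V.shape,bool); r[200:290,300:345]=1
O=np.array([495.6,-2.7]);a=np.radians(-6.1)
def loc(p): p=np.array(p)-O; return [p[0]*np.cos(a)+p[1]*np.sin(a),-p[0]*np.sin(a)+p[1]*np.cos(a)]
for b in blobs((V>190)&(S>70)&(S<125)&(H>14)&(H<24)&r,200): q=rect(c,b,74);print(q,loc(q[0]))
E
python3 plan.py 500 37 135 -6.1 20
```

```text
(array([491.75238657, -40.40070663]), np.float64(173.78399768282785), array([150.46857058,  27.3076289 ])) [np.float64(0.1804025547046808), np.float64(-37.89610619036069)]
pos [ 441.5 -320.2  139.5] yaw 101.9 tilt [ 0.0023 -0.0026 -1.    ] open 0.306 t 23.32 F [ 0.5 -0.6 -0.9]
delta_pos [[0.28, 0.11, 0.0], [0.29, 0.08, 0.01], [0.3, 0.06, 0.0], [0.3, 0.02, 0.01], [0.3, 0.0, -0.0], [0.3, -0.03, 0.0], [0.3, -0.06, 0.01], [0.29, -0.08, 0.0], [0.27, -0.12, 0.0], [0.27, -0.14, 0.01], [0.26, -0.16, 0.0], [0.23, -0.19, 0.01], [0.22, -0.2, -0.0], [0.2, -0.23, 0.0], [0.17, -0.25, 0.01], [0.16, -0.26, 0.0], [0.12, -0.27, 0.0], [0.1, -0.29, 0.01], [0.08, -0.29, 0.0], [0.04, -0.3, 0.01]]
dr [[0, 0, 0.9], [0, 0, 0.9], [0, 0, 0.9], [0, 0, 0.9], [0, 0, 0.9], [0, 0, 0.9], [0, 0, 0.9], [0, 0, 0.9], [0, 0, 0.9], [0, 0, 0.9], [0, 0, 0.9], [0, 0, 0.9], [0, 0, 0.9], [0, 0, 0.9], [0, 0, 0.9], [0, 0, 0.9], [0, 0, 0.9], [0, 0, 0.9], [0, 0, 0.9], [0, 0, 0.9]]
end [499.9  37.1 134.7] -6.1
```

Call:
send_rows(claw=[1, 1, 1, 1, 1, 1, 1, 1], delta_pos=[[0.28, 0.11, 0], [0.29, 0.08, 0], [0.3, 0.06, 0], [0.3, 0.02, 0], [0.3, 0, 0], [0.3, -0.03, 0], [0.3, -0.06, 0], [0.29, -0.08, 0]], dr=[[0, 0, 0.9], [0, 0, 0.9], [0, 0, 0.9], [0, 0, 0.9], [0, 0, 0.9], [0, 0, 0.9], [0, 0, 0.9], [0, 0, 0.9]])

```text
clock: 24.32
ee_pos: [463.8, -175.8, 136.2]
tool_rot: [-0.001, 0.872, 0.489, -0.001]
ft_force: [0.1, -0.6, -0.0]
opening: 0.31
```

Call:
send_rows(claw=[1, 1, 1, 1, 1, 1, 1, 1], delta_pos=[[0.27, -0.12, 0], [0.27, -0.14, 0], [0.26, -0.16, 0], [0.23, -0.19, 0], [0.22, -0.2, 0], [0.2, -0.23, 0], [0.17, -0.25, 0], [0.16, -0.26, 0]], dr=[[0, 0, 0.9], [0, 0, 0.9], [0, 0, 0.9], [0, 0, 0.9], [0, 0, 0.9], [0, 0, 0.9], [0, 0, 0.9], [0, 0, 0.9]])

```text
clock: 25.32
ee_pos: [486.9, -33.1, 136.2]
tool_rot: [-0.0, 0.991, 0.134, -0.001]
ft_force: [-0.1, -0.5, -0.2]
opening: 0.312
```

Call:
send_rows(claw=[1, 1, 1, 1, 1, 1, 1], delta_pos=[[0.12, -0.27, 0], [0.1, -0.29, 0], [0.08, -0.29, 0], [0.04, -0.3, 0], [0, 0, 0], [0, 0, 0], [0, 0, 0]], dr=[[0, 0, 0.9], [0, 0, 0.9], [0, 0, 0.9], [0, 0, 0.9], [0, 0, 0], [0, 0, 0], [0, 0, 0]])

```text
clock: 26.2
ee_pos: [498.8, 36.8, 137.0]
tool_rot: [0.0, 0.999, -0.053, -0.0]
ft_force: [-1.0, -0.3, 0.5]
opening: 0.314
```

```bash
python3 - <<'E'
from ov import *
s=get_state();print(s["ee_pos"])
c=ov("","pics/w12.png",ds=(-41,0,39,-1))
for r in (120,124,128,132): print("far end",ray(c,[281,r],s["ee_pos"][2]-1)[0]-s["ee_pos"])
E
python3 plan.py 500 37 78 -6.1 1
```

```text
[498.83870854  36.79191776 136.99783785]
far end [73.37944897 -8.72109705 -1.        ]
far end [71.79007688 -8.55150384 -1.        ]
far end [70.18851678 -8.38061013 -1.        ]
far end [68.57462793 -8.20840087 -1.        ]
pos [498.9  36.9 137.1] yaw -6.1 tilt [-4.e-04 -4.e-04 -1.e+00] open 0.316 t 26.25 F [-0.5 -0.2 -1. ]
delta_pos [[0.02, -0.0, 0.99]]
dr [[0, 0, 0.0]]
end [500.1  36.8  77.7] -6.1
```

View pics/w12.png

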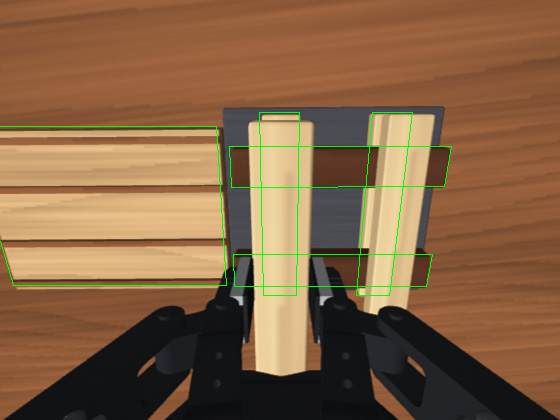

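Call:
send_rows(claw=[1, 1, 1, 1, 1, 1, 1], delta_pos=[[0.05, 0, 0.3], [0, 0, 0.3], [0, 0, 0.2], [0, 0, 0.12], [0, 0, 0.07], [0, 0, 0], [0, 0, 0]], dr=[[0, 0, 0], [0, 0, 0], [0, 0, 0], [0, 0, 0], [0, 0, 0], [0, 0, 0], [0, 0, 0]])

```text
clock: 27.12
ee_pos: [502.4, 37.6, 78.3]
tool_rot: [-0.0, 0.999, -0.053, 0.0]
ft_force: [-0.6, -0.9, -0.5]
opening: 0.307
```

```bash
python3 plan.py 502 37 75 -6.1 1
```

```text
pos [502.4  37.6  78.3] yaw -6.1 tilt [ 8.e-04  0.e+00 -1.e+00] open 0.307 t 27.12 F [-0.6 -0.9 -0.5]
delta_pos [[-0.01, 0.01, 0.05]]
dr [[0, 0, 0.01]]
end [501.7  37.1  75.3] -6.1
```

Call:
send_rows(claw=[1, 1, 1], delta_pos=[[0, 0, 0.03], [0, 0, 0.02], [0, 0, 0]], dr=[[0, 0, 0], [0, 0, 0], [0, 0, 0]])

```text
clock: 27.5
ee_pos: [502.2, 37.5, 75.0]
tool_rot: [0.0, 0.999, -0.053, 0.0]
ft_force: [-0.2, -1.0, 1.9]
opening: 0.312
```

Touching lightly, so I'll release.

Call:
send_rows(claw=[1, 0.2, 0, -0.15, -0.15, -0.15, -0.15, -0.15], delta_pos=[[0, 0, 0.01], [0, 0, 0], [0, 0, 0], [0, 0, 0], [0, 0, -0.1], [0, 0, -0.3], [0, 0, -0.7], [0, 0, -0.7]], dr=[[0, 0, 0], [0, 0, 0], [0, 0, 0], [0, 0, 0], [0, 0, 0], [0, 0, 0], [0, 0, 0], [0, 0, 0]])

```text
clock: 28.5
ee_pos: [501.8, 37.6, 183.6]
tool_rot: [-0.0, 0.999, -0.053, -0.0]
ft_force: [0.7, -0.5, -1.1]
opening: 0.577
```

Call:
send_rows(claw=[-0.15, -0.15, -0.15, -0.15, -0.15, -0.15, -0.15], delta_pos=[[0, 0.4, -0.3], [0, 0.8, 0], [0, 0.9, 0], [0, 0.9, 0], [0, 0.8, 0], [0, 0.4, 0], [0, 0, 0]], dr=[[0, 0, 0], [0, 0, 0], [0, 0, 0], [0, 0, 0], [0, 0, 0], [0, 0, 0], [0, 0, 0]])

```text
clock: 29.38
ee_pos: [474.9, -215.0, 200.4]
tool_rot: [0.0, 0.998, -0.055, -0.0]
ft_force: [-0.1, 0.9, 0.2]
opening: 0.577
```

Run:
```python
from ov import *
s=get_state();print(s["ee_pos"],s["clock"])
c=ov("","pics/t13.png","top",ds=(-41,0,39,-1))
raw=c["color"][:,:,::-1]
b=np.hstack([raw[185:295,230:360],cv2.imread("pics/t13.png")[185:295,230:360]])
cv2.imwrite("pics/t13.png",cv2.resize(b,None,fx=3,fy=3,interpolation=cv2.INTER_CUBIC))
cv2.imwrite("pics/t13f.png",raw)
hsv=cv2.cvtColor(c["color"],cv2.COLOR_RGB2HSV).astype(int)
H,S,V=hsv[...,0],hsv[...,1],hsv[...,2]
r=np.zeros(V.shape,bool); r[200:290,272:345]=1
O=np.array([495.6,-2.7]);a=np.radians(-6.1)
def loc(p): p=np.array(p)-O; return np.round([p[0]*np.cos(a)+p[1]*np.sin(a),-p[0]*np.sin(a)+p[1]*np.cos(a)],1)
for b in blobs((V>190)&(S>70)&(S<125)&(H>14)&(H<24)&r,100): q=rect(c,b,74);print("top",q,loc(q[0]))
for b in blobs((V<120)&(S>120)&r,40): v,u=np.nonzero(b);print("dark",b.sum(),loc(ray(c,[u.mean(),v.mean()],56)[0,:2]))
c=camera("side");cv2.imwrite("pics/s13.png",cv2.resize(c["color"][130:330,170:390,::-1],None,fx=3,fy=3,interpolation=cv2.INTER_CUBIC))
```

```text
[ 474.874582   -214.98932324  200.43343367] 29.375
top (array([500.66997854,  39.11656358]), np.float64(173.52671358710708), array([153.6318908 ,  26.90901695])) [ 0.6 42.1]
top (array([491.70486875, -40.29012532]), np.float64(173.64722374128772), array([151.48283128,  27.53856374])) [  0.1 -37.8]
dark 60 [39.2 65.1]
dark 196 [38.5  1.2]
dark 69 [ 39.8 -64.7]
dark 199 [-41.2   1.7]
dark 60 [-41.3 -63.5]
dark 68 [-42.3  67. ]
```

View pics/t13.png

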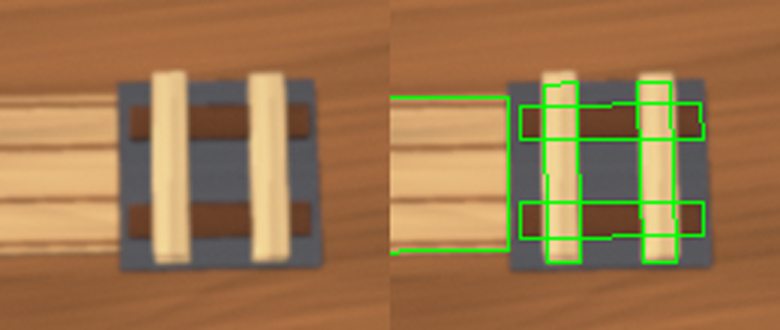

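View pics/s13.png

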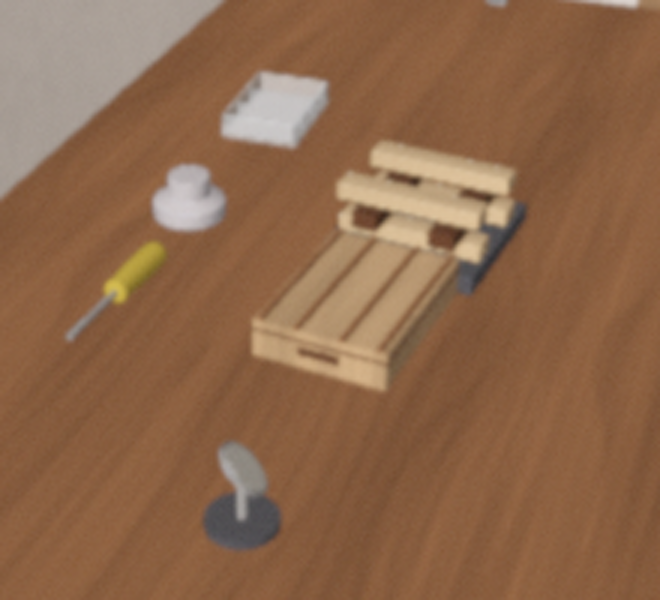

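View pics/t13f.png

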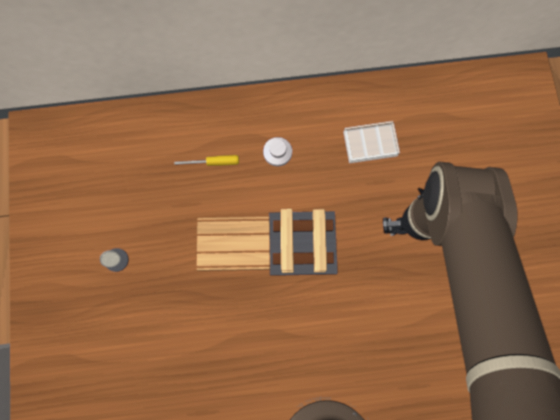

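Run:
```python
from h import *
c=camera("side");im=cv2.resize(c["color"][180:270,250:360,::-1],None,fx=7,fy=6.6,interpolation=cv2.INTER_CUBIC)
O=np.array([495.6,-2.7]);a=np.radians(-6.1)
st=lambda x,y,z:[O[0]+x*np.cos(a)-y*np.sin(a),O[1]+x*np.sin(a)+y*np.cos(a),z]
for y,z0,col in((54,20,(0,255,0)),(54,56,(255,0,0)),(-26,20,(0,255,0)),(-26,56,(255,0,0))):
    q=proj(c,[st(x,y,z0+h) for x,h in((-75,0),(75,0),(75,18),(-75,18))])
    q=(q-[250,180]+.5)*[7,6.6]-.5
    cv2.polylines(im,[q.round().astype(np.int32)],True,col,1)
cv2.imwrite("pics/s14.png",im)
```

```text
(no output)
```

View pics/s14.png

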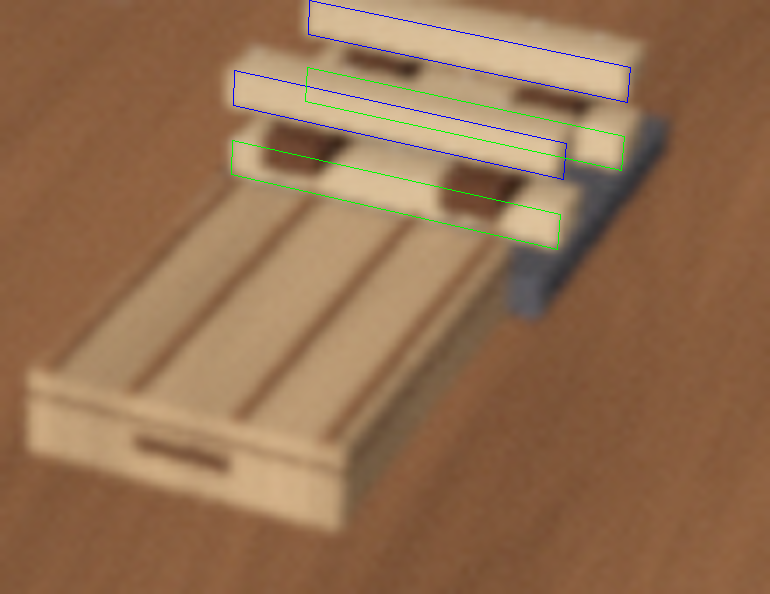

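The side-view outlines match the base and top slats to within 1–3 mm. Everything is at rest and the arm is clear, so I'm handing in.

```bash
python3 -c "
from cell import *
print(get_state()['clock']);print(close_job())"
```

```text
29.525
the job is handed in; nothing more can be done
None
```

The riser is two layers higher, and I handed the job in at about 29.5 s of the 72 s allowed. `close_job` gives no verdict, so the results below are my own camera checks.

I gripped each dark slat lightly and slid it level off the lid onto the bottom pair. Then I set the two loose pale slats crosswise on top, lowering each until it just touched before letting go.

| Slats | Measured in the tower frame (mm) | Tolerance |
|---|---|---|
| Top pair | (0.6, 42.1) and (0.1, −37.8) | 12 mm from (0, ±40) |
| Dark pair | x about −41 and +39; y within about 3 | 12 mm from (±40, 0) |
| Bottom pair | side-view outlines within about 1–3 mm of their places | 12 mm |

- **Direction:** the top pair measured within about 0.01 rad of the tower's x axis. The dark pair, measured before the top went on, was equally close to its y axis.
- **Bystanders:** the tray, clamp, screwdriver and mirror look unmoved in the last top view. I checked that by eye rather than measuring it.
- **Disagreements:** two readings of the dark slats from the top camera differed by about 3–4 mm. An early wrist-camera reading was about 7 mm off along the slats, but that came from my averaging over an oblique view, and the projected outlines agreed.
- **Contact force:** the first top slat touched down at about 13 N. The second dark slat pressed down at up to 6.5 N while sliding, and it did not shift the bottom pair noticeably.

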